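# Tip a battery pack into its charging tray

## Robot

A 6-joint arm with a two-finger parallel gripper is mounted at the origin on a cart in front of the work surface, level with it; the furniture and walls round the work are solid. World frame = base frame: x ahead of the robot, y to its left, z up, the work surface at z = 0. Lengths are in m, angles in rad, forces in N, time in s.
With the tool pointing down it reaches from about 0.35 to 0.775 m from the base axis. Payload 5.5 kg.
Tool frame: the origin (TCP) lies at the very end of the fingers, on their centre line; the grasp point (between the pads) lies 19 mm behind it; x points along the fingers, y is the direction in which the jaws open and shut, and the axes are right-handed (so a half turn about x gives the same grasp; the last joint's range is limited). The gripper opens to 85 mm and grips with 20 to 120 N. Pads are 22 mm wide; open, the fingers measure 114 mm over their backs; the gripper's body (76 mm by 85 mm) begins 54 mm behind the grasp point. The pads swing forward as they close: fully open they stand 13 mm farther back than shut.
Start: joints at [-1.321, 0.313, 0.046, 1.304, 0, 1.431], TCP at [0.219, -0.532, 0.231] pointing down, gripper open.
Joint ranges: [-2.76, 2.76], [-0.86, 1.69], [-1.03, 1.26], [-2.2, 2.34], [-1.47, 1.5], [-3.14, 3.14]. Speed limits (rad/s): [2.57, 2.57, 3.14, 3.14, 3.14, 3.14].

## Interface

Orientations are given as a unit quaternion [w, x, y, z].
In Python, from workcell import env gives the robot as it stands.
- The arm moves only by the tool servo_tool, never from a script. Its argument "increments" is a list of rows, each an object with "offset": the shift along the tool's x, y, z in cm, a list of three; "yaw": the turn about the tool's x in degrees. In form: [{"offset": [x, y, z], "yaw": yaw}, ...]. A call has exactly 8 rows; each row is the pose to reach, as a shift and turn from the pose commanded when the call began, along the tool's axes at that moment; what a row does not reach only later rows make up. A row lasts 1/10 s, in which the tool goes at most 50 mm and 8.59 degrees, less where a joint would pass 70% of its speed; a pose out of reach is approached as far as the arm can. A call with a gripper value outside its range is refused whole. "claw" is the opening, from 0 (shut) to 1 (fully open), set as the call begins (left out, the last holds). The fingers move at their own pace and stop on an object; "force" is the grip in N (left out, the last holds). Time passes only in rows, so rows that repeat a pose let the fingers close, or fill a call up. It gives the time, the measured TCP pose, the force and the opening at its end, in the units of the state.
- env.get_state(): the state, without advancing time (a new reading comes with each control period).
- env.read_camera(name): name is "scene" or "top" or "wrist"; returns (picture, depth): 400x640x3 uint8, red, green, blue; 400x640 float32, m along the optical axis (not along the pixel's ray), 0 where there is no reading.
- env.camera_model(name): a dict with "vertical_fov" (degrees; the focal length in pixels is half the picture's height over the tangent of half this angle, whatever the lens; pixels are square), "cx", "cy" (the principal point, pixels), "world_from_camera" (4x4, takes a point from camera to world coordinates). Camera axes: x right, y up, looking along -z (the intrinsics and any distortion apply to the point x, -y, -z); pixel columns grow to the right and rows downward; lengths in m; the calibration is good to about 2 mm. A picture is of the moment at which its call begins: read the wrist's pose just before it. camera_model takes no time and is no camera call; for the wrist camera it gives the pose at the moment of the call.
- env.hand_in(): hands the job in, once; it reports no verdict.
The state is a dict: "clock": time; "joint_pos": joint angles; "qvel": joint speeds; "tau": joint torques, N m; "tcp_pos": TCP position; "orientation": TCP orientation; "wrist_force": force on the tool from outside, world axes, zero at the start; "ft_torque": the same for the moment, N m; "finger_gap": finger opening in m.
Only numpy, scipy, OpenCV 4.12 (cv2) and the standard library are available. Lean on these libraries where they do the work, as an engineer would, in place of code of your own. Each camera call takes 0.05 s, during which the arm holds its last target.

## Task

Put the battery pack that stands upright on the bench on charge. It is too broad to grip, so slide it along the bench into the flared mouth of the charging tray until its foot stands against the tray's front step, then push high on its near face to tip it over the step onto its side in the tray, and push it on along the tray until the spring catch has come up behind its foot. Use no more than a gentle hand's push throughout, ease it over rather than shove it, do not ram the charging pins, and leave the other things beside the tray where they are.

Things in the scene. Friction and masses are not known exactly. Their poses are not given: they have to be found in the camera images.
- tray: aluminium charging tray fixed to the bench, 166 mm long (its x), 128 mm wide (y). Origin: on the bench top, middle of the front edge; x points into the tray, y left, z up. Its floor is 10 mm above the bench and begins at x = 0 with a square step, the stop. Two cheeks 32 mm high, 118 mm apart, line it. A black contact head 73 mm high crosses the far end
- tray_mouth (a point): middle of the tray's open mouth, 35 mm ahead of the step, 16 mm above the bench. From here (139 mm wide) the 32 mm high cheeks narrow to 118 mm apart at 12 mm ahead of the step, and run on straight to the far end
- pack: smooth grey box with black end caps, 0.6 to 1 kg, 88 mm (its x) by 110 (y) by 112 (z). Origin at its centre; z points to the end with three brass terminal strips, on top while it stands; x points roughly along the tray's x at the start. Friction on bench and tray 0.3 to 0.5. Against the step it passes its balance at about 40 degrees, and then lies with its foot overhanging the step by 15 to 40 mm
- near_face (a point): point on the pack's near face (its -x face), on its middle line, 100 mm above its foot: 3 to 6 N there tips the pack once its foot is against the step. Before that it may topple short, so slide it with a push below mid-height; pushed there at the step it jams and the force jumps. The case stands 20 N from the hand at most, and turning faster than 12 rad/s is a shove
- catch (a joint): steel spring catch, 36 mm wide, in the tray floor just behind the step: 0 = up, 7 mm above the floor; 0.007 m = pressed flush. The lying pack presses it down until its foot has passed, then it springs up behind the foot and holds the pack. It sits on one sled with the contact head, screwed down anywhere within 10 mm along the tray: catch from x = 3..13 to 11..21 mm, unknown until felt or seen
- pins (a joint): three sprung brass charging pins in the contact head, 40 mm above the bench, free tips at tray x = 121 to 131 mm (with the sled): 0 = free, grows as they are pressed towards +x, at most 0.004 m. They push back with 1.4 N at first touch, 4.2 N at the end of their travel, and are rigid there. The catch springs up when they are pressed by about 2 mm. More than 15 N bends them
- timer: white bench timer, 60 x 64 x 18 mm, lying left of the tray; origin at the centre of its underside
- objective_case: white objective canister, 41 mm wide and 58 mm high, standing right of the tray; origin at the centre of its underside
- coverglass_box: small box of cover glasses, 40 x 40 x 20 mm, right of the tray near its mouth; origin at the centre of its underside
Mind the look-alikes: they are no part of the job. Of the things that look like the tray, take the one that is farthest to the robot's left at the start.

How it is judged:
On the way, in this order (a step that is already met when the one before it is completed fails the run):
1. the pack stands upright between the cheeks with its foot against the tray's front step (x of pack in the frame of tray between -0.0475 and -0.033 m and y of pack in the frame of tray between -0.008 and 0.008 m and angle between pack's own z axis and vertical below 0.1 rad), for 0.2 s.
2. the pack lies on its side on the tray floor, terminals towards the pins (angle between pack's own z axis and vertical between 1.48 and 1.66 rad and x of pack in the frame of tray above 0.012 m and angle between the z axis of pack and the x axis of tray, either way round below 0.09 rad and height (world z) of pack below 0.059 m), for 0.2 s.
At the end, for the whole second after the job is handed in: the pack lies flat (2 degrees) and at rest on its side on the tray floor, square to the tray (3 degrees) and within 6 mm of its middle line, centre 65.5 to 80.5 mm behind the step, the pins pressed in by more than 1 mm and the catch up (within 1.5 mm) behind its foot (value of joint catch below 0.0015 m and value of joint pins above 0.001 m and x of pack in the frame of tray between 0.0655 and 0.0805 m and y of pack in the frame of tray between -0.006 and 0.006 m and angle between pack's own z axis and vertical between 1.53 and 1.61 rad and angle between the z axis of pack and the x axis of tray, either way round below 0.05 rad and height (world z) of pack below 0.057 m and linear speed of pack below 0.01 m/s); the robot touches nothing.
It fails at once if the hand or arm presses on the pack with more than 20 N (contact force between any of the fingers, the arm and pack above 20 N).
It fails at once if the pack presses on the charging pins with more than 15 N (contact force between pack and pins above 15 N).
It fails at once if the pack is shoved over: it turns faster than 12 rad/s (angular speed of pack above 12 rad/s).
It fails at once if a bystander is moved by more than 15 mm (distance of any of timer, objective_case, coverglass_box from where it was at the start of the episode above 0.015 m).
It also fails if it takes over 67 s, if anything falls off the work surface, if the arm or the gripper's body presses on something with over 40 N, if the wrist force passes 120 N, or if a joint passes its speed limit or range.

## Working session

There is one attempt and no reset: what is moved stays moved. The work goes in short steps, Python scripts to look and compute and a tool call to move; the robot and the scene stay as the last step left them, time stands still between calls to the robot, and variables do not carry over. Pictures are saved under pics/ and viewed, and the job is handed in when it is done.

Besides the shell and the picture viewer there is one more tool, called after ">>>" as name(argument=value, ...), one argument or row to a line, values as JSON. servo_tool: Moves the arm, as the interface text tells. Its arguments: {"type":"object","properties":{"increments":{"type":"array","items":{"type":"object","properties":{"offset":{"type":"array","items":{"type":"number"}},"yaw":{"type":"number"}}}},"claw":{"type":"number"},"force":{"type":"number"}},"required":["increments"]}

```bash
ls; mkdir -p pics; python3 - <<'E'
from workcell import env
import cv2,numpy as np
s=env.get_state()
for k,v in s.items(): print(k,np.round(v,4))
for n in ["scene","top"]:
    p,d=env.read_camera(n); m=env.camera_model(n)
    cv2.imwrite(f"pics/{n}0.png",p[:,:,::-1]); np.savez(f"pics/{n}0.npz",p=p,d=d)
    print(n,{k:(np.round(v,4).tolist() if not isinstance(v,str) else v) for k,v in m.items()})
E
```

```text
pics
clock 0.0
joint_pos [-1.3206  0.314   0.045   1.3036  0.      1.4312]
qvel [ 0.0005 -0.0001 -0.0004  0.002  -0.0007  0.001 ]
tau [ 3.00000e-04 -4.80624e+01  2.98535e+01  1.94000e-02  0.00000e+00
  0.00000e+00]
tcp_pos [ 0.2184 -0.5314  0.2304]
orientation [-0.1363 -0.6937 -0.1376  0.6937]
wrist_force [0.6745 0.0561 0.5408]
ft_torque [ 0.0153  0.0074 -0.0052]
finger_gap 0.0855
scene {'vertical_fov': 45.0169, 'cx': 318.0905, 'cy': 201.3534, 'world_from_camera': [[0.729, 0.4018, -0.5542, -0.2917], [-0.6845, 0.4166, -0.5983, -1.0982], [-0.0095, 0.8155, 0.5787, 1.0086], [0.0, 0.0, 0.0, 1.0]]}
top {'vertical_fov': 44.9112, 'cx': 317.5085, 'cy': 201.8346, 'world_from_camera': [[-0.0137, 0.9982, -0.0586, 0.5018], [-0.9998, -0.0147, -0.0163, -0.1565], [-0.0172, 0.0584, 0.9981, 1.3411], [0.0, 0.0, 0.0, 1.0]]}
```

View pics/top0.png

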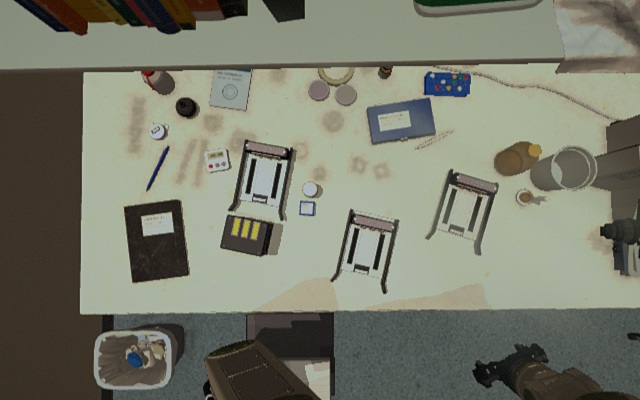

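View pics/scene0.png

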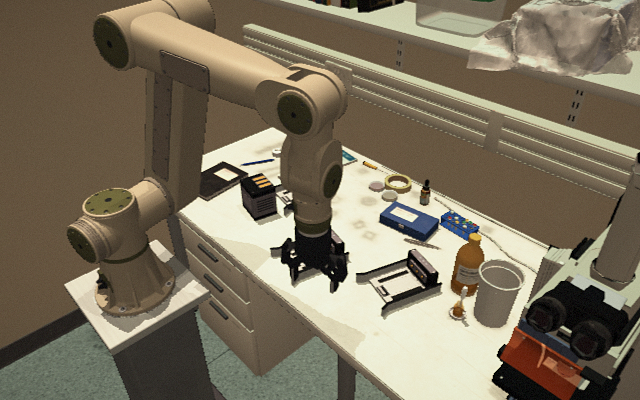

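Top view: three tray-like things, at px (265,178), (363,247) and (466,208). The leftmost (265,178) has the pack in front of it at (245,232), the timer at (217,160), the canister at (310,188) and the coverglass box at (307,208). I choose (265,178) and check it in a close crop.

```bash
cat > h.py <<'E'
import numpy as np,cv2
def K(m,H=400):
    f=H/2/np.tan(np.radians(m["vertical_fov"])/2); return f,m["cx"],m["cy"]
def ray(m,u,v):
    f,cx,cy=K(m); T=np.array(m["world_from_camera"])
    d=np.array([(u-cx)/f,-(v-cy)/f,-1.]); return T[:3,3],T[:3,:3]@d
def onplane(m,u,v,z):
    o,d=ray(m,u,v); return o+d*(z-o[2])/d[2]
def cloud(m,D):
    f,cx,cy=K(m); T=np.array(m["world_from_camera"])
    v,u=np.mgrid[:D.shape[0],:D.shape[1]]
    P=np.stack([(u-cx)/f*D,-(v-cy)/f*D,-D],-1)
    return P@T[:3,:3].T+T[:3,3]
E
python3 - <<'E'
from workcell import env
from h import *
z=np.load("pics/top0.npz");p,d=z["p"],z["d"];m=env.camera_model("top");print(m.keys())
c=p[125:285,190:330,::-1]
cv2.imwrite("pics/crop0.png",cv2.resize(c,None,fx=3.7,fy=3.7,interpolation=cv2.INTER_CUBIC)[:600])
C=cloud(m,d)
for u,v in [(160,100),(245,232),(265,185),(310,188),(307,208),(217,160),(120,280),(400,300)]:
    print((u,v),np.round(C[v,u],4))
# pack top: z 0.112
R=C[140:275,200:300]
msk=(abs(R[...,2]-0.112)<0.006).astype(np.uint8)
n,l,st,ce=cv2.connectedComponentsWithStats(msk);print(st,ce)
i=1+np.argmax(st[1:,4]); P=R[l==i]
print(cv2.minAreaRect((P[:,:2]*1000).astype(np.float32)),P[:,2].mean(), P.mean(0))
E
```

```text
dict_keys(['vertical_fov', 'cx', 'cy', 'world_from_camera'])
(160, 100) [ 8.757e-01  3.071e-01 -8.000e-04]
(245, 232) [0.4999 0.0485 0.1148]
(265, 185) [0.6287 0.0098 0.0106]
(310, 188) [ 0.614  -0.1162  0.0624]
(307, 208) [ 0.5629 -0.1059  0.0208]
(217, 160) [ 0.5018 -0.1565  1.3411]
(120, 280) [0.3719 0.4149 0.0013]
(400, 300) [ 0.3088 -0.356   0.0036]
[[    0     0   100   135 12042]
 [   20    74    49    42  1458]] [[50.1503903  63.62389968]
 [44.12825789 94.88408779]]
((492.9259033203125, 52.087100982666016), (110.33140563964844, 87.71759796142578), 77.25814819335938) 0.11178957662469667 [0.49265214 0.0512913  0.11178958]
```

View pics/crop0.png

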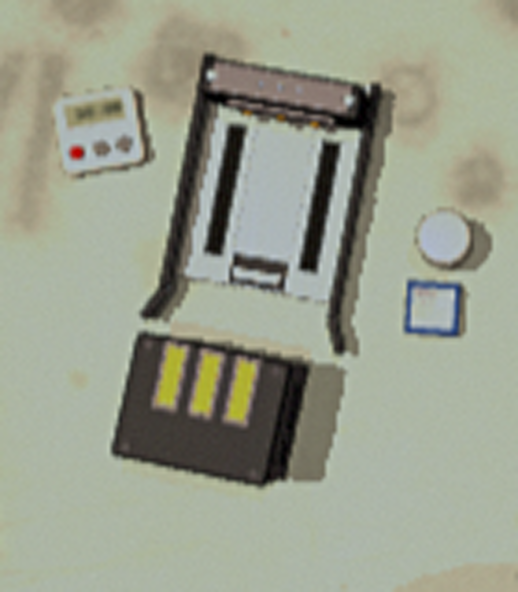

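The crop confirms: tray with white floor, catch near crop (258,270), pins at (280,115), mouth facing the pack. Now measure the tray's frame.

```bash
python3 - <<'E'
from workcell import env
from h import *
z=np.load("pics/top0.npz");p,d=z["p"],z["d"];m=env.camera_model("top")
C=cloud(m,d); 
r=slice(130,222);cc=slice(225,300)
R=C[r,cc];img=p[r,cc]
hsv=cv2.cvtColor(img,cv2.COLOR_RGB2HSV)
# floor by colour: neutral bright vs. bench tint
print(img[55,40],img[10,5],img[85,5])
fl=(abs(R[...,2]-0.0105)<0.004)
print("z hist",np.histogram(R[...,2],bins=np.arange(-.005,.09,.005)))
n,l,st,ce=cv2.connectedComponentsWithStats(fl.astype(np.uint8));print(st[:6])
i=1+np.argmax(st[1:,4]);P=R[l==i]
print("floor",cv2.minAreaRect((P[:,:2]*1000).astype(np.float32)))
ck=(abs(R[...,2]-0.032)<0.007)
n,l,st,ce=cv2.connectedComponentsWithStats(ck.astype(np.uint8))
for i in range(1,n):
    if st[i,4]>30:
        Q=R[l==i];L=cv2.fitLine((Q[:,:2]*1000).astype(np.float32),cv2.DIST_HUBER,0,.01,.01).ravel()
        print(st[i],L,np.degrees(np.arctan2(L[1],L[0])),Q[:,0].min(),Q[:,0].max())
hd=(R[...,2]>0.06);Q=R[hd];print("head",cv2.minAreaRect((Q[:,:2]*1000).astype(np.float32)),np.median(Q[:,2]))
# floor colour: rows from each cheek: find white region by colour
g=cv2.resize(img[:,:,::-1],None,fx=8,fy=6.5,interpolation=cv2.INTER_CUBIC);cv2.imwrite("pics/tray_c.png",g[:600])
E
```

```text
[173 182 183] [165 159 133] [79 84 76]
z hist (array([1776, 1721,  978,  920,  130,   35,   82,  260,  113,   20,   23,
         37,   21,   13,  108,  264,   63,    1]), array([-0.005,  0.   ,  0.005,  0.01 ,  0.015,  0.02 ,  0.025,  0.03 ,
        0.035,  0.04 ,  0.045,  0.05 ,  0.055,  0.06 ,  0.065,  0.07 ,
        0.075,  0.08 ,  0.085]))
[[   0    0   75   92 5257]
 [  38    5    1    1    1]
 [  73    7    2    2    2]
 [  32   11    1    1    1]
 [  37   10    1    2    2]
 [  43   11    1    1    1]]
floor ((645.0934448242188, 17.07630157470703), (117.03827667236328, 131.18646240234375), 78.81069946289062)
[ 53  17  15  74 220] [ 9.8389149e-01 -1.7876679e-01  6.3432794e+02 -4.7108887e+01] -10.297936 0.5309055473195554 0.7302059831559706
[  3  18  18  63 208] [ 9.7570670e-01 -2.1908079e-01  6.4238464e+02  8.0095818e+01] -12.655048 0.5600020309116599 0.7293700601031698
head ((624.4407348632812, -40.66221618652344), (256.109619140625, 219.68470764160156), 83.98594665527344) 0.07353208208899131
```

View pics/tray_c.png

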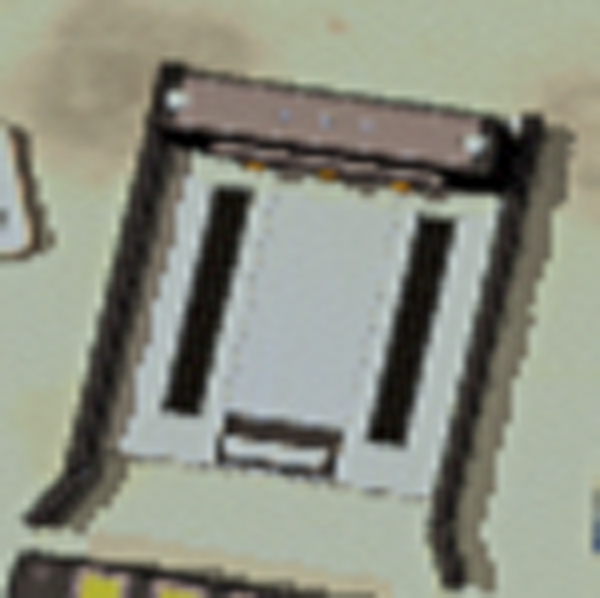

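The tray crop shows the step's front edge from (120,455) to (432,497), the catch at (275,450) and the cheeks. Compute the frame from these.

```bash
python3 - <<'E'
from workcell import env
from h import *
z=np.load("pics/top0.npz");p,d=z["p"],z["d"];m=env.camera_model("top")
C=cloud(m,d);R=C[130:222,225:300]
px=lambda a,b:((a+.5)/8-.5+225,(b+.5)/6.5-.5+130)
A=onplane(m,*px(120,455),.010);B=onplane(m,*px(432,497),.010);print(A,B,np.linalg.norm(A-B))
e=A-B;print("yaw from step",np.degrees(np.arctan2(-e[0],e[1])))
ck=(abs(R[...,2]-0.032)<0.007)
n,l,st,ce=cv2.connectedComponentsWithStats(ck.astype(np.uint8))
Ls=[]
for i in range(1,n):
    if st[i,4]>30:
        Q=R[l==i];a=np.radians(-11.5);t=(Q[:,0])*np.cos(a)+Q[:,1]*np.sin(a)
        Q=Q[(t>t.min()+.045)&(t<t.max()-.01)]
        L=cv2.fitLine((Q[:,:2]*1000).astype(np.float32),cv2.DIST_HUBER,0,.01,.01).ravel();Ls.append(L)
        print(L,np.degrees(np.arctan2(L[1],L[0])),len(Q))
# dark cheek top edges by clicks (inner-top edges), z .032: outer-left (75,470)->(160,85)
for n_,a,b in [("Lout",(75,450),(160,85)),("Lin",(103,450),(185,140)),("Rin",(443,460),(505,180)),("Rout",(470,470),(540,130)),("mouthL",(27,520),(60,530)),("mouthR",(445,590),(470,575))]:
    P=onplane(m,*px(*a),.032);Q=onplane(m,*px(*b),.032);v=Q-P;print(n_,P[:2],Q[:2],np.degrees(np.arctan2(v[1],v[0])))
for n_,a,zz in [("catch front",(275,468),.014),("catch back",(280,425),.014),("catchL",(222,440),.014),("catchR",(333,455),.014),("pinL",(255,167),.04),("pinM",(327,176),.04),("pinR",(402,188),.04),("screwL",(175,98),.073),("screwR",(477,143),.073),("timer",None,0)]:
    if a: print(n_,onplane(m,*px(*a),zz))
E
```

```text
[0.58941006 0.08066657 0.01      ] [ 0.56995888 -0.02713049  0.01      ] 0.10953791500693182
yaw from step -10.22853262757333
[ 9.8205781e-01 -1.8858023e-01  6.4660370e+02 -4.9033157e+01] -10.869939 158
[ 9.7923785e-01 -2.0271476e-01  6.6010632e+02  7.5909767e+01] -11.695756 144
Lout [0.5902843  0.09207688] [0.74386914 0.06236117] -10.950328336986496
Lin [0.5901431  0.08253176] [0.72038527 0.0539088 ] -12.394697769208507
Rin [ 0.58424685 -0.03314512] [ 0.70166021 -0.05539055] -10.728240304444874
Rout [ 0.57992927 -0.04227763] [ 0.72261436 -0.06756014] -10.048003436551475
mouthL [0.56121084 0.10852845] [0.55686783 0.09730289] -111.15074531367517
mouthR [ 0.52998064 -0.03332725] [ 0.53610801 -0.04185932] -54.31570739664153
catch front [0.58283903 0.02648139 0.014     ]
catch back [0.60107407 0.02463518 0.014     ]
catchL [0.59499808 0.04469638 0.014     ]
catchR [0.58806128 0.00644135 0.014     ]
pinL [0.70728975 0.02886757 0.04      ]
pinM [0.70310448 0.00441586 0.04      ]
pinR [ 0.69764627 -0.02101976  0.04      ]
screwL [0.73085492 0.05054968 0.073     ]
screwR [ 0.7107115  -0.04944422  0.073     ]
```

```bash
python3 - <<'E'
from workcell import env
from h import *
from scipy.spatial.transform import Rotation as Ro
s=env.get_state();q=s["orientation"];R=Ro.from_quat(np.r_[q[1:],q[0]]).as_matrix();print(np.round(R,4))
p,d=env.read_camera("wrist");m=env.camera_model("wrist");T=np.array(m["world_from_camera"])
print("cam in tool",np.round(R.T@(T[:3,3]-s["tcp_pos"]),4));print(np.round(R.T@T[:3,:3],3))
cv2.imwrite("pics/w0.png",p[:,:,::-1])
p=cv2.imread("pics/scene0.png")[200:310,250:370];cv2.imwrite("pics/grip.png",cv2.resize(p,None,fx=5,fy=5,interpolation=cv2.INTER_CUBIC))
E
```

```text
[[-4.00e-04  3.80e-01 -9.25e-01]
 [ 1.60e-03 -9.25e-01 -3.80e-01]
 [-1.00e+00 -1.60e-03 -2.00e-04]]
cam in tool [-0.142   0.0004 -0.0774]
[[-0.001  0.302 -0.953]
 [ 1.     0.    -0.001]
 [-0.    -0.953 -0.302]]
```

View pics/grip.png

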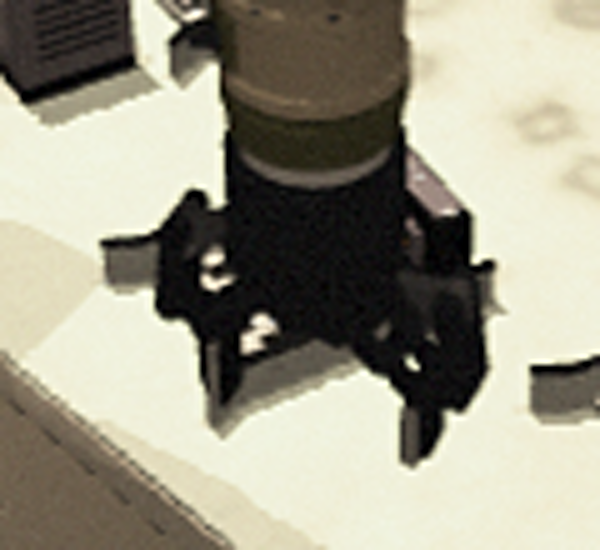

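View pics/w0.png

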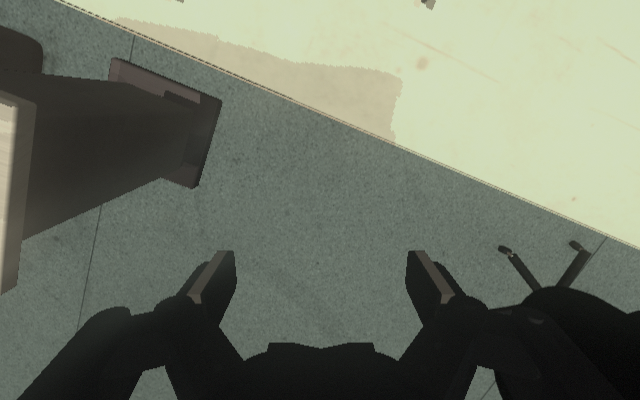

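>>> servo_tool(
  increments=[
    {"offset": [0, -3, -2.5], "yaw": -8},
    {"offset": [0, -6, -5], "yaw": -16},
    {"offset": [0, -9, -7.5], "yaw": -24},
    {"offset": [0, -12, -10], "yaw": -32},
    {"offset": [0, -15, -12.5], "yaw": -40},
    {"offset": [0, -18, -15], "yaw": -48},
    {"offset": [0, -21, -17.5], "yaw": -56},
    {"offset": [0, -24, -20], "yaw": -64},
  ],
  claw=0.4,
  force=20,
)

```text
clock: 0.95
tcp_pos: [0.3123, -0.2323, 0.2312]
orientation: [0.485, 0.515, 0.485, -0.514]
wrist_force: [0.5, 0.7, 0.3]
finger_gap: 0.034
```

```bash
cat > mv.py <<'E'
import sys,numpy as np
from workcell import env
from scipy.spatial.transform import Rotation as Ro
YAW=np.radians(-11.0);O=np.array([.5799,.0279])
ux=np.array([np.cos(YAW),np.sin(YAW)]);uy=np.array([-ux[1],ux[0]])
def t2w(x,y,z): return np.r_[O+x*ux+y*uy,z]
def w2t(P): return np.array([(P[:2]-O)@ux,(P[:2]-O)@uy,P[2]])
def report(target=None,az=-11.0):
    s=env.get_state();q=s["orientation"];R=Ro.from_quat(np.r_[q[1:],q[0]]).as_matrix()
    a=np.degrees(np.arctan2(R[1,2],R[0,2]))
    f=s["wrist_force"]
    print("t",round(s["clock"],2),"tcp tray mm",np.round(w2t(s["tcp_pos"])*1e3,1),"az",round(a,2),"f tray",np.round([f[:2]@ux,f[:2]@uy,f[2]],2),"gap",round(s["finger_gap"]*1e3,1),"tilt",np.round(R[:,0],3),"j",np.round(s["joint_pos"],2))
    if target is not None:
        d=t2w(*target)-s["tcp_pos"]
        print("offset cm",np.round(R.T@d*100,2),"yaw",round(-((az-a+180)%360-180),2))
if __name__=="__main__":
    a=[float(v) for v in sys.argv[1:]]
    report(a[:3] if a else None,a[3] if len(a)>3 else -11.0)
E
python3 mv.py -.170 .007 .23
```

```text
t 0.95 tcp tray mm [-213.  -306.5  231.2] az -93.37 f tray [0.4  0.75 0.28] gap 34.0 tilt [ 0.  0. -1.] j [-0.85 -0.05 -0.38  1.24  0.    0.78]
offset cm [  0.12   8.43 -30.5 ] yaw -82.37
```

>>> servo_tool(
  increments=[
    {"offset": [0, 1, -4], "yaw": -8.5},
    {"offset": [0, 2, -8], "yaw": -17},
    {"offset": [0, 3, -12], "yaw": -25.5},
    {"offset": [0, 4, -16], "yaw": -34},
    {"offset": [0, 5.2, -20], "yaw": -42.5},
    {"offset": [0, 6.4, -24], "yaw": -51},
    {"offset": [0, 7.4, -28], "yaw": -59.5},
    {"offset": [0, 8.4, -30.5], "yaw": -68},
  ],
)

```text
clock: 1.75
tcp_pos: [0.4156, 0.0676, 0.2312]
orientation: [0.69, 0.154, 0.69, -0.154]
wrist_force: [0.4, 0.2, -0.5]
finger_gap: 0.0342
```

```bash
python3 mv.py -.170 .007 .060
```

```text
t 1.75 tcp tray mm [-168.9    7.6  231.2] az -25.18 f tray [ 0.36  0.23 -0.47] gap 34.2 tilt [-0.  0. -1.] j [-0.03  0.02 -0.31  1.24  0.    0.41]
offset cm [17.12 -0.09 -0.09] yaw -14.18
```

>>> servo_tool(
  increments=[
    {"offset": [2, 0, 0], "yaw": -4},
    {"offset": [5, 0, 0], "yaw": -8},
    {"offset": [9, 0, 0], "yaw": -12},
    {"offset": [13, 0, 0], "yaw": -14.2},
    {"offset": [16, 0, 0], "yaw": -14.2},
    {"offset": [18, 0, 0], "yaw": -14.2},
    {"offset": [18.5, 0, 0], "yaw": -14.2},
    {"offset": [18.5, 0, 0], "yaw": -14.2},
  ],
)

```text
clock: 2.55
tcp_pos: [0.4149, 0.0651, 0.0458]
orientation: [0.703, 0.071, 0.704, -0.071]
wrist_force: [0.5, 0.6, -0.7]
finger_gap: 0.0344
```

```bash
python3 - <<'E'
import mv;mv.report((-.145,.007,.046))
from workcell import env
from h import *
p,d=env.read_camera("wrist");cv2.imwrite("pics/w1.png",p[:,:,::-1])
p,d=env.read_camera("scene");cv2.imwrite("pics/s1.png",cv2.resize(p[140:260,180:340,::-1],None,fx=4,fy=4,interpolation=cv2.INTER_CUBIC))
E
```

```text
t 2.55 tcp tray mm [-169.     5.    45.8] az -11.47 f tray [ 0.36  0.65 -0.74] gap 34.4 tilt [-0.002  0.    -1.   ] j [-0.04  0.17 -0.63  0.77 -0.    0.16]
offset cm [-0.02  0.21  2.4 ] yaw -0.47
```

View pics/w1.png

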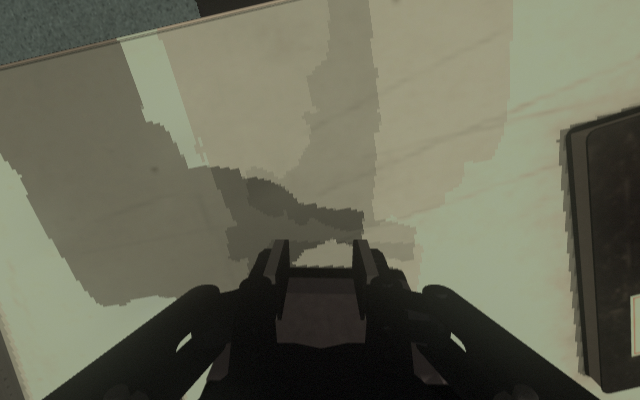

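View pics/s1.png

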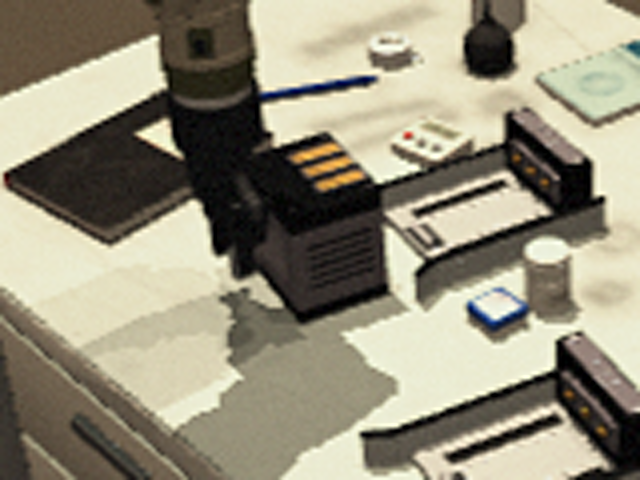

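Wrist view: fingers at (275,270) and (368,270), with the pack hidden behind the hand. Scene crop: the hand stands behind the pack and clear of it. Approach, then push slowly.

>>> servo_tool(
  increments=[
    {"offset": [0, 0.1, 0.5], "yaw": -0.4},
    {"offset": [0, 0.2, 0.9], "yaw": -0.4},
    {"offset": [0, 0.2, 1.2], "yaw": -0.4},
    {"offset": [0, 0.2, 1.5], "yaw": -0.4},
    {"offset": [0, 0.2, 1.7], "yaw": -0.4},
    {"offset": [0, 0.2, 1.9], "yaw": -0.4},
    {"offset": [0, 0.2, 2.1], "yaw": -0.4},
    {"offset": [0, 0.2, 2.2], "yaw": -0.4},
  ],
)

```text
clock: 3.45
tcp_pos: [0.4374, 0.0626, 0.0461]
orientation: [0.704, 0.068, 0.704, -0.068]
wrist_force: [-2.5, -0.8, 0.2]
finger_gap: 0.0342
```

```bash
python3 mv.py
```

```text
t 3.45 tcp tray mm [-146.5    6.9   46.1] az -11.07 f tray [-2.28 -1.23  0.15] gap 34.2 tilt [-0.001 -0.    -1.   ] j [-0.04  0.21 -0.58  0.78 -0.    0.15]
```

>>> servo_tool(
  increments=[
    {"offset": [0, -0.05, 0.3], "yaw": 0},
    {"offset": [0, -0.1, 0.6], "yaw": 0},
    {"offset": [0, -0.15, 0.9], "yaw": 0},
    {"offset": [0, -0.2, 1.2], "yaw": 0},
    {"offset": [0, -0.3, 1.5], "yaw": 0},
    {"offset": [0, -0.35, 1.8], "yaw": 0},
    {"offset": [0, -0.4, 2.1], "yaw": 0},
    {"offset": [0, -0.45, 2.3], "yaw": 0},
  ],
)

```text
clock: 4.25
tcp_pos: [0.4596, 0.0537, 0.0463]
orientation: [0.704, 0.068, 0.704, -0.068]
wrist_force: [-3.7, 0.5, 0.5]
finger_gap: 0.0343
```

```bash
cat > look.py <<'E'
import mv,sys
from workcell import env
from h import *
mv.report()
n=sys.argv[1]
p,d=env.read_camera("top");m=env.camera_model("top")
cv2.imwrite(f"pics/t{n}.png",cv2.resize(p[125:265,190:330,::-1],None,fx=4,fy=4,interpolation=cv2.INTER_CUBIC))
# yellow strips
hsv=cv2.cvtColor(p,cv2.COLOR_RGB2HSV)
C=cloud(m,d);R=C[130:275,200:300]
k=(R[...,2]>0.098)&(R[...,2]<.118)
t=np.einsum('ijk,lk->ijl',R[...,:2]-mv.O,np.array([mv.ux,mv.uy]))*1e3
k&=(t[...,0]>-160)&(t[...,0]<100)&(abs(t[...,1])<75)
nn,l,st,ce=cv2.connectedComponentsWithStats(k.astype(np.uint8))
for i in np.argsort(-st[1:,4])[:2]+1:
    Q=t[l==i].astype(np.float32);print("rect tray",cv2.minAreaRect(Q),"z",np.median(R[l==i][:,2]),len(Q))
p,d=env.read_camera("scene")
cv2.imwrite(f"pics/s{n}.png",cv2.resize(p[130:250,200:350,::-1],None,fx=4,fy=4,interpolation=cv2.INTER_CUBIC))
E
python3 look.py 2
```

```text
t 4.25 tcp tray mm [-123.     2.4   46.3] az -11.07 f tray [-3.78 -0.21  0.47] gap 34.3 tilt [ 0. -0. -1.] j [-0.06  0.25 -0.54  0.79 -0.    0.14]
rect tray ((-68.17243957519531, 3.549388885498047), (102.11699676513672, 110.77269744873047), 0.06453321874141693) z 0.11181988864381642 1249
rect tray ((-132.74452209472656, -38.26509094238281), (2.464388847351074, 3.860776901245117), 16.98866844177246) z 0.11063841611647196 3
```

View pics/t2.png

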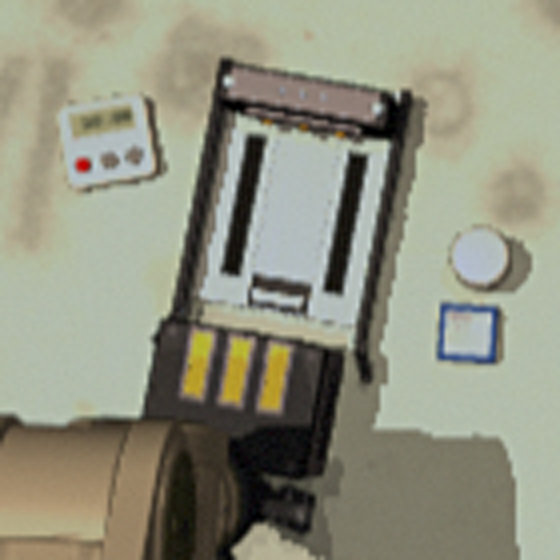

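Top view: the pack is entering the mouth square (yaw about 0, y about +3 mm), bystanders untouched. Continue more slowly.

>>> servo_tool(
  increments=[
    {"offset": [0, 0, 0.2], "yaw": 0},
    {"offset": [0, -0.05, 0.4], "yaw": 0},
    {"offset": [0, -0.1, 0.6], "yaw": 0},
    {"offset": [0, -0.15, 0.8], "yaw": 0},
    {"offset": [0, -0.2, 1.0], "yaw": 0},
    {"offset": [0, -0.2, 1.15], "yaw": 0},
    {"offset": [0, -0.2, 1.3], "yaw": 0},
    {"offset": [0, -0.2, 1.4], "yaw": 0},
  ],
)

```text
clock: 5.15
tcp_pos: [0.4728, 0.0491, 0.0463]
orientation: [0.704, 0.068, 0.704, -0.068]
wrist_force: [-2.5, -0.9, -0.5]
finger_gap: 0.0344
```

```bash
python3 look.py 3; python3 - <<'E'
from workcell import env
from h import *
import mv
# front top edge of pack: depth jump, top cam
p,d=env.read_camera("top");m=env.camera_model("top");C=cloud(m,d)
for y in (-40,-20,0,20,40):
    best=None
    for x in np.arange(-60,25,0.5):
        w=mv.t2w(x/1e3,y/1e3,.112);T=np.array(m["world_from_camera"]);c=T[:3,:3].T@(w-T[:3,3]);f,cx,cy=K(m)
        u=cx+f*c[0]/-c[2];v=cy-f*c[1]/-c[2]
        if C[int(round(v)),int(round(u)),2]>.10: best=x
    print(y,"front edge x",best)
E
```

```text
t 5.15 tcp tray mm [-109.2    0.4   46.3] az -11.08 f tray [-2.25 -1.34 -0.48] gap 34.4 tilt [-0. -0. -1.] j [-0.07  0.27 -0.51  0.8  -0.    0.13]
rect tray ((-51.44962692260742, 1.5537948608398438), (96.22732543945312, 110.74969482421875), 0.09075228869915009) z 0.11180455412033763 1195
rect tray ((-99.60008239746094, -40.82871627807617), (7.619262218475342, 12.59058952331543), 56.65697479248047) z 0.10365226078897338 11
-40 front edge x -3.5
-20 front edge x -4.5
0 front edge x -3.0
20 front edge x -4.0
40 front edge x -3.5
```

View pics/s3.png

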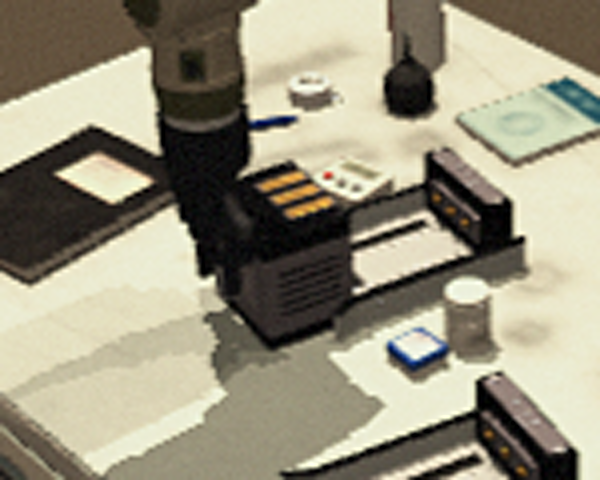

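>>> servo_tool(
  increments=[
    {"offset": [0, 0, 0.05], "yaw": 0},
    {"offset": [0, 0, 0.1], "yaw": 0},
    {"offset": [0, 0, 0.15], "yaw": 0},
    {"offset": [0, 0, 0.2], "yaw": 0},
    {"offset": [0, 0, 0.25], "yaw": 0},
    {"offset": [0, 0, 0.3], "yaw": 0},
    {"offset": [0, 0, 0.35], "yaw": 0},
    {"offset": [0, 0, 0.4], "yaw": 0},
  ],
)

```text
clock: 6.1
tcp_pos: [0.4766, 0.0484, 0.0463]
orientation: [0.704, 0.068, 0.704, -0.068]
wrist_force: [-2.6, 0.8, 1.4]
finger_gap: 0.0342
```

```bash
python3 mv.py
```

```text
t 6.1 tcp tray mm [-105.3    0.4   46.3] az -11.07 f tray [-2.66  0.28  1.4 ] gap 34.2 tilt [-0. -0. -1.] j [-0.07  0.27 -0.5   0.8  -0.    0.13]
```

Not at the step yet. A few mm more.

>>> servo_tool(
  increments=[
    {"offset": [0, 0, 0.05], "yaw": 0},
    {"offset": [0, 0, 0.1], "yaw": 0},
    {"offset": [0, 0, 0.15], "yaw": 0},
    {"offset": [0, 0, 0.2], "yaw": 0},
    {"offset": [0, 0, 0.22], "yaw": 0},
    {"offset": [0, 0, 0.24], "yaw": 0},
    {"offset": [0, 0, 0.26], "yaw": 0},
    {"offset": [0, 0, 0.28], "yaw": 0},
  ],
)

```text
clock: 6.9
tcp_pos: [0.4793, 0.0479, 0.0463]
orientation: [0.704, 0.068, 0.704, -0.068]
wrist_force: [-4.0, 1.3, 1.7]
finger_gap: 0.0344
```

```bash
python3 mv.py
```

```text
t 6.9 tcp tray mm [-102.5    0.4   46.3] az -11.07 f tray [-4.18  0.47  1.74] gap 34.4 tilt [-0. -0. -1.] j [-0.07  0.28 -0.49  0.8  -0.    0.13]
```

```bash
cat > edge.py <<'E'
from workcell import env
from h import *
import mv
def run(zt=.112,xs=(-60,60)):
    p,d=env.read_camera("top");m=env.camera_model("top");C=cloud(m,d);T=np.array(m["world_from_camera"]);f,cx,cy=K(m)
    out=[]
    for y in range(-45,50,10):
        best=None
        for x in np.arange(xs[0],xs[1],0.5):
            w=mv.t2w(x/1e3,y/1e3,zt);c=T[:3,:3].T@(w-T[:3,3])
            u=cx+f*c[0]/-c[2];v=cy-f*c[1]/-c[2]
            if C[int(round(v)),int(round(u)),2]>zt-.01: best=x
        out.append(best)
    print("front edges",out)
    R=C[130:275,200:300]
    t=np.einsum('ijk,lk->ijl',R[...,:2]-mv.O,np.array([mv.ux,mv.uy]))*1e3
    k=(t[...,0]>-60)&(t[...,0]<xs[1])&(abs(t[...,1])<45)&(R[...,2]>.1)&(R[...,2]<.125)
    A=np.c_[t[k],np.ones(k.sum())];print("top plane slope x,y",np.linalg.lstsq(A,R[k][:,2]*1e3,rcond=None)[0])
if __name__=="__main__": run()
E
python3 edge.py
```

```text
front edges [np.float64(43.0), np.float64(3.5), np.float64(1.5), np.float64(2.5), np.float64(3.0), np.float64(4.0), np.float64(2.0), np.float64(3.0), np.float64(4.0), np.float64(51.5)]
top plane slope x,y [-3.0168971e-02  3.5968942e-03  1.1193967e+02]
```

>>> servo_tool(
  increments=[
    {"offset": [0, 0, 0.03], "yaw": 0},
    {"offset": [0, 0, 0.06], "yaw": 0},
    {"offset": [0, 0, 0.09], "yaw": 0},
    {"offset": [0, 0, 0.12], "yaw": 0},
    {"offset": [0, 0, 0.14], "yaw": 0},
    {"offset": [0, 0, 0.15], "yaw": 0},
    {"offset": [0, 0, 0.15], "yaw": 0},
    {"offset": [0, 0, 0.15], "yaw": 0},
  ],
)

```text
clock: 7.75
tcp_pos: [0.4808, 0.0476, 0.0463]
orientation: [0.704, 0.068, 0.704, -0.068]
wrist_force: [-3.5, 1.5, 0.7]
finger_gap: 0.0344
```

```bash
python3 mv.py; python3 edge.py
```

```text
t 7.75 tcp tray mm [-101.     0.4   46.3] az -11.07 f tray [-3.67  0.81  0.67] gap 34.4 tilt [ 0. -0. -1.] j [-0.07  0.28 -0.49  0.8  -0.    0.13]
front edges [np.float64(5.0), np.float64(3.5), np.float64(4.0), np.float64(5.0), np.float64(6.0), np.float64(4.0), np.float64(5.0), np.float64(5.5), np.float64(4.0), np.float64(4.5)]
top plane slope x,y [-5.08269776e-02 -2.32638430e-03  1.11839072e+02]
```

Top slope is growing, so the pack may already be at the step and starting to tilt. Back off and measure it at rest.

>>> servo_tool(
  increments=[
    {"offset": [0, 0, -0.05], "yaw": 0},
    {"offset": [0, 0, -0.1], "yaw": 0},
    {"offset": [0, 0, -0.2], "yaw": 0},
    {"offset": [0, 0, -0.3], "yaw": 0},
    {"offset": [0, 0, -0.5], "yaw": 0},
    {"offset": [0, 0, -0.7], "yaw": 0},
    {"offset": [0, 0, -1.0], "yaw": 0},
    {"offset": [0, 0, -1.0], "yaw": 0},
  ],
)

```text
clock: 8.6
tcp_pos: [0.471, 0.0495, 0.0465]
orientation: [0.704, 0.068, 0.704, -0.068]
wrist_force: [-0.3, 0.0, 0.3]
finger_gap: 0.0344
```

```bash
python3 mv.py; python3 edge.py; python3 look.py 4
```

```text
t 8.6 tcp tray mm [-111.1    0.5   46.5] az -11.06 f tray [-0.28 -0.05  0.27] gap 34.4 tilt [ 0.001 -0.    -1.   ] j [-0.06  0.26 -0.51  0.8  -0.    0.13]
front edges [np.float64(0.0), np.float64(1.0), np.float64(-1.0), np.float64(0.0), np.float64(50.0), np.float64(-1.0), np.float64(-0.5), np.float64(47.5), np.float64(-1.5), np.float64(-0.5)]
top plane slope x,y [-5.07838258e-03  6.55662695e-04  1.11785900e+02]
t 8.65 tcp tray mm [-110.9    0.5   46.5] az -11.06 f tray [ 0.28 -0.64 -0.49] gap 34.3 tilt [ 0.001 -0.    -1.   ] j [-0.06  0.26 -0.51  0.8  -0.    0.13]
rect tray ((-43.79389953613281, 1.4956207275390625), (110.32421875, 87.92575073242188), 89.89494323730469) z 0.11170954294601354 1267
rect tray ((-101.307861328125, -40.14008331298828), (5.923989772796631, 11.482747077941895), 70.11872100830078) z 0.10282545988670555 10
```

View pics/t4.png

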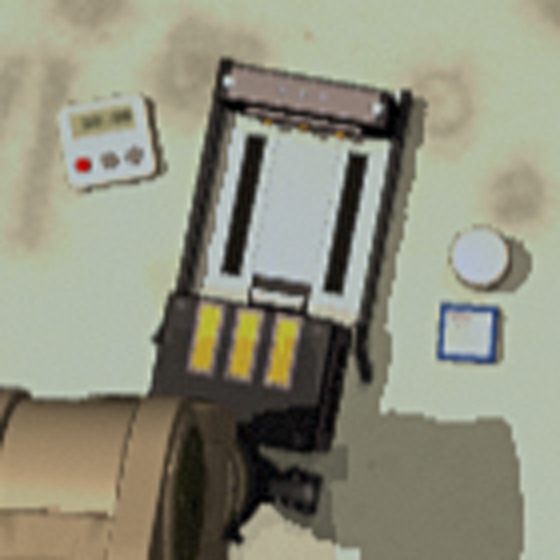

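View pics/s4.png

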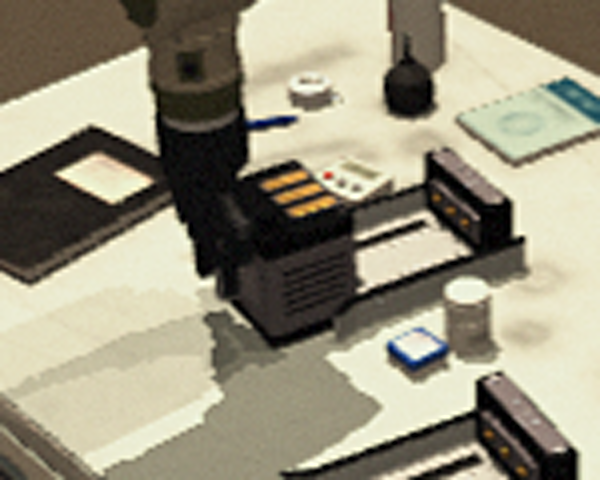

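Top view: the pack stands flat at tray x −43.8, y +1.5 mm, yaw about 0, so step 1 is met. The scene crop agrees. Now raise the hand to push high.

>>> servo_tool(
  increments=[
    {"offset": [-1, -0.05, 0], "yaw": 0},
    {"offset": [-2.5, -0.05, 0], "yaw": 0},
    {"offset": [-4, -0.05, 0], "yaw": 0},
    {"offset": [-4.5, -0.05, 0.1], "yaw": 0},
    {"offset": [-4.5, -0.05, 0.3], "yaw": 0},
    {"offset": [-4.5, -0.05, 0.5], "yaw": 0},
    {"offset": [-4.5, -0.05, 0.7], "yaw": 0},
    {"offset": [-4.5, -0.05, 0.8], "yaw": 0},
  ],
)

```text
clock: 9.55
tcp_pos: [0.4786, 0.0474, 0.0906]
orientation: [0.703, 0.068, 0.704, -0.068]
wrist_force: [0.7, 0.2, 0.9]
finger_gap: 0.0344
```

```bash
python3 mv.py
```

```text
t 9.55 tcp tray mm [-103.2   -0.2   90.6] az -11.07 f tray [0.6  0.35 0.94] gap 34.4 tilt [-0.001 -0.    -1.   ] j [-0.07  0.23 -0.43  0.91 -0.    0.12]
```

>>> servo_tool(
  increments=[
    {"offset": [0, 0, 0.2], "yaw": 0},
    {"offset": [0, 0, 0.4], "yaw": 0},
    {"offset": [0, 0, 0.6], "yaw": 0},
    {"offset": [0, 0, 0.8], "yaw": 0},
    {"offset": [0, 0, 1.0], "yaw": 0},
    {"offset": [0, 0, 1.2], "yaw": 0},
    {"offset": [0, 0, 1.4], "yaw": 0},
    {"offset": [0, 0, 1.6], "yaw": 0},
  ],
)

```text
clock: 10.35
tcp_pos: [0.4914, 0.0448, 0.0907]
orientation: [0.702, 0.068, 0.706, -0.068]
wrist_force: [-9.5, 2.1, 5.6]
finger_gap: 0.0342
```

```bash
python3 look.py 5;
```

```text
t 10.35 tcp tray mm [-90.1  -0.3  90.7] az -11.06 f tray [-9.73  0.24  5.64] gap 34.2 tilt [-0.006  0.001 -1.   ] j [-0.07  0.25 -0.4   0.93  0.    0.12]
rect tray ((-23.69720458984375, 1.2883377075195312), (110.27899169921875, 70.39895629882812), 89.31954193115234) z 0.11400912730156887 835
rect tray ((-66.21712493896484, -50.49076843261719), (7.114889144897461, 20.166812896728516), 83.6441421508789) z 0.1139989316946538 14
```

View pics/s5.png

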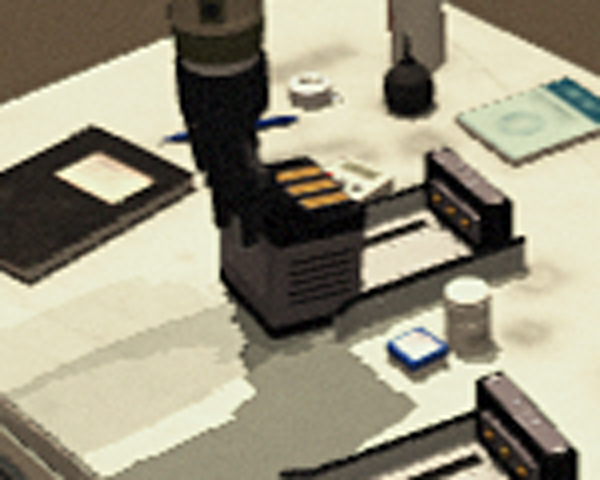

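Pushing dragged the face down by friction (5.6 N vertical), because the near face rises as it tips. So follow the arc: relieve upward, then move forward and up.

>>> servo_tool(
  increments=[
    {"offset": [-0.3, 0, 0], "yaw": 0},
    {"offset": [-0.6, 0, 0], "yaw": 0},
    {"offset": [-0.8, 0, 0.05], "yaw": 0},
    {"offset": [-0.95, 0, 0.2], "yaw": 0},
    {"offset": [-1.1, 0, 0.4], "yaw": 0},
    {"offset": [-1.25, 0, 0.55], "yaw": 0},
    {"offset": [-1.35, 0, 0.7], "yaw": 0},
    {"offset": [-1.4, 0, 0.8], "yaw": 0},
  ],
)

```text
clock: 11.25
tcp_pos: [0.5025, 0.0428, 0.1055]
orientation: [0.704, 0.068, 0.704, -0.068]
wrist_force: [-2.3, -0.1, 0.6]
finger_gap: 0.0339
```

```bash
python3 mv.py; python3 edge.py
```

```text
t 11.25 tcp tray mm [-7.880e+01 -1.000e-01  1.055e+02] az -11.07 f tray [-2.23 -0.49  0.56] gap 33.9 tilt [ 0. -0. -1.] j [-0.07  0.25 -0.36  0.96 -0.    0.12]
front edges [np.float64(20.5), np.float64(21.5), np.float64(22.5), np.float64(22.5), np.float64(21.5), np.float64(22.0), np.float64(23.0), np.float64(21.0), np.float64(22.0), np.float64(23.0)]
top plane slope x,y [-2.15362272e-01  1.95274030e-03  1.14253246e+02]
```

Much better: 2.2 N at a tilt of about 12°. Continue along the arc.

>>> servo_tool(
  increments=[
    {"offset": [-0.12, 0, 0.2], "yaw": 0},
    {"offset": [-0.24, 0, 0.4], "yaw": 0},
    {"offset": [-0.36, 0, 0.6], "yaw": 0},
    {"offset": [-0.48, 0, 0.8], "yaw": 0},
    {"offset": [-0.6, 0, 1.05], "yaw": 0},
    {"offset": [-0.7, 0, 1.3], "yaw": 0},
    {"offset": [-0.8, 0, 1.5], "yaw": 0},
    {"offset": [-0.9, 0, 1.7], "yaw": 0},
  ],
)

```text
clock: 12.1
tcp_pos: [0.5193, 0.0395, 0.1145]
orientation: [0.704, 0.068, 0.704, -0.068]
wrist_force: [-3.2, -0.8, 3.3]
finger_gap: 0.0345
```

```bash
python3 look.py 6
```

```text
t 12.1 tcp tray mm [-6.170e+01 -1.000e-01  1.145e+02] az -11.07 f tray [-2.96 -1.4   3.33] gap 34.5 tilt [ 0. -0. -1.] j [-0.08  0.28 -0.3   0.99 -0.    0.12]
rect tray ((17.991897583007812, 1.40496826171875), (110.03459167480469, 39.20770263671875), 89.68142700195312) z 0.11061211076707012 535
rect tray ((-34.52946090698242, -52.927101135253906), (28.54796600341797, 1.7812011241912842), 1.0622684955596924) z 0.10727087775260635 15
```

View pics/s6.png

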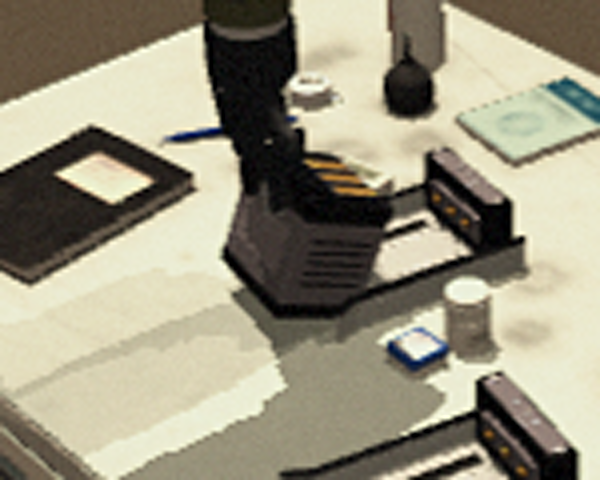

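Scene crop: the pack is tipped about 22°, square, and the hand is light on it. Continue.

>>> servo_tool(
  increments=[
    {"offset": [-0.13, 0, 0.2], "yaw": 0},
    {"offset": [-0.25, 0, 0.4], "yaw": 0},
    {"offset": [-0.36, 0, 0.6], "yaw": 0},
    {"offset": [-0.46, 0, 0.8], "yaw": 0},
    {"offset": [-0.56, 0, 1.0], "yaw": 0},
    {"offset": [-0.64, 0, 1.2], "yaw": 0},
    {"offset": [-0.72, 0, 1.4], "yaw": 0},
    {"offset": [-0.8, 0, 1.6], "yaw": 0},
  ],
)

```text
clock: 13.0
tcp_pos: [0.5349, 0.0365, 0.1224]
orientation: [0.704, 0.068, 0.704, -0.068]
wrist_force: [-0.8, -0.4, 0.0]
finger_gap: 0.0338
```

```bash
python3 mv.py
```

```text
t 13.0 tcp tray mm [-4.580e+01 -1.000e-01  1.224e+02] az -11.07 f tray [-0.67 -0.54  0.01] gap 33.8 tilt [ 0. -0. -1.] j [-0.08  0.3  -0.25  1.02 -0.    0.11]
```

>>> servo_tool(
  increments=[
    {"offset": [-0.05, 0, 0.15], "yaw": 0},
    {"offset": [-0.1, 0, 0.3], "yaw": 0},
    {"offset": [-0.15, 0, 0.45], "yaw": 0},
    {"offset": [-0.2, 0, 0.6], "yaw": 0},
    {"offset": [-0.22, 0, 0.75], "yaw": 0},
    {"offset": [-0.24, 0, 0.9], "yaw": 0},
    {"offset": [-0.26, 0, 1.05], "yaw": 0},
    {"offset": [-0.28, 0, 1.2], "yaw": 0},
  ],
)

```text
clock: 13.8
tcp_pos: [0.5467, 0.0342, 0.1252]
orientation: [0.704, 0.068, 0.704, -0.068]
wrist_force: [-0.8, -0.4, 1.2]
finger_gap: 0.0343
```

```bash
python3 look.py 7
```

```text
t 13.8 tcp tray mm [-33.8  -0.2 125.2] az -11.07 f tray [-0.75 -0.55  1.16] gap 34.3 tilt [ 0. -0. -1.] j [-0.08  0.32 -0.22  1.04 -0.    0.11]
rect tray ((36.084625244140625, -15.185882568359375), (121.17303466796875, 54.637123107910156), 59.44676971435547) z 0.10646055250516673 356
rect tray ((-42.785091400146484, -25.037094116210938), (3.7204782962799072, 5.61590051651001), 50.86712646484375) z 0.10000050022166329 5
```

View pics/s7.png

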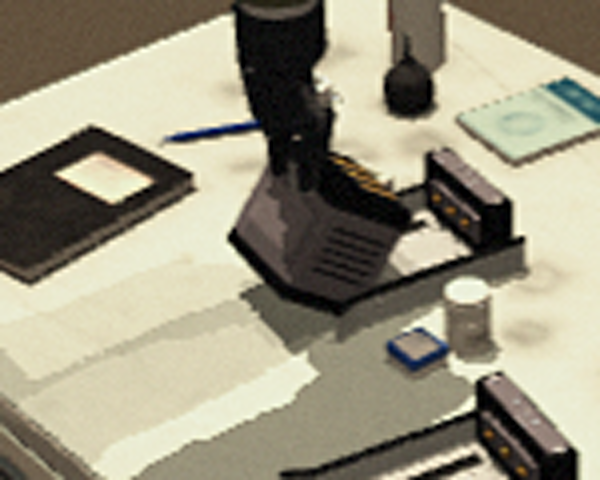

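Scene crop: about 35° of tilt, close to balance, hand still touching. Keep easing it over.

>>> servo_tool(
  increments=[
    {"offset": [-0.03, 0, 0.15], "yaw": 0},
    {"offset": [-0.06, 0, 0.3], "yaw": 0},
    {"offset": [-0.09, 0, 0.45], "yaw": 0},
    {"offset": [-0.1, 0, 0.6], "yaw": 0},
    {"offset": [-0.1, 0, 0.75], "yaw": 0},
    {"offset": [-0.1, 0, 0.9], "yaw": 0},
    {"offset": [-0.1, 0, 1.05], "yaw": 0},
    {"offset": [-0.1, 0, 1.2], "yaw": 0},
  ],
)

```text
clock: 14.7
tcp_pos: [0.5584, 0.0319, 0.1261]
orientation: [0.704, 0.068, 0.704, -0.068]
wrist_force: [-0.0, 1.0, 1.0]
finger_gap: 0.0341
```

```bash
python3 look.py 8
```

```text
t 14.7 tcp tray mm [-21.8  -0.2 126.1] az -11.07 f tray [-0.21  0.98  1.01] gap 34.1 tilt [ 0. -0. -1.] j [-0.09  0.34 -0.19  1.05 -0.    0.11]
rect tray ((24.14632797241211, -20.54559326171875), (67.62987518310547, 55.2492561340332), 88.9334945678711) z 0.1079789892380878 227
rect tray ((-33.05709457397461, -31.980369567871094), (12.441231727600098, 43.69942855834961), 9.915801048278809) z 0.10192491353587751 46
```

View pics/s8.png

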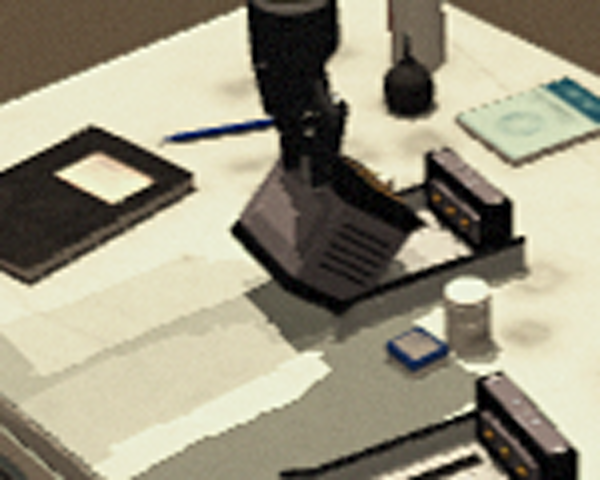

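>>> servo_tool(
  increments=[
    {"offset": [0, 0, 0.12], "yaw": 0},
    {"offset": [0, 0, 0.24], "yaw": 0},
    {"offset": [0, 0, 0.36], "yaw": 0},
    {"offset": [0, 0, 0.48], "yaw": 0},
    {"offset": [0, 0, 0.6], "yaw": 0},
    {"offset": [0, 0, 0.72], "yaw": 0},
    {"offset": [0, 0, 0.84], "yaw": 0},
    {"offset": [0, 0, 0.96], "yaw": 0},
  ],
)

```text
clock: 15.6
tcp_pos: [0.5678, 0.0301, 0.1261]
orientation: [0.704, 0.068, 0.704, -0.068]
wrist_force: [-0.9, 0.3, 0.5]
finger_gap: 0.0344
```

```bash
python3 look.py 9
```

```text
t 15.6 tcp tray mm [-12.3  -0.2 126.1] az -11.07 f tray [-0.93  0.12  0.51] gap 34.4 tilt [ 0. -0. -1.] j [-0.09  0.35 -0.16  1.06 -0.    0.1 ]
rect tray ((38.55957794189453, -19.372600555419922), (66.63151550292969, 79.17535400390625), 89.2353744506836) z 0.09992579486246922 367
rect tray ((-26.346210479736328, -30.651973724365234), (43.919349670410156, 13.069804191589355), 88.89251708984375) z 0.1016296388812915 56
```

View pics/s9.png

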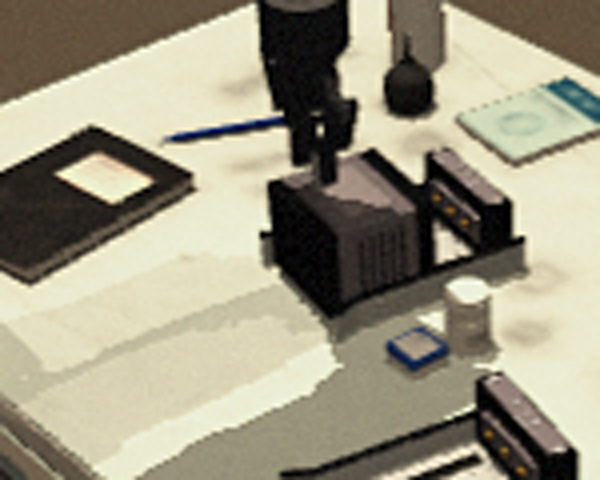

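Scene crop: the pack lies in the tray, foot at about (300,250), terminals towards the pins. Lift the hand off and go round behind the foot.

>>> servo_tool(
  increments=[
    {"offset": [-1, 0, -1], "yaw": 0},
    {"offset": [-1, 0, -4], "yaw": 0},
    {"offset": [-1, 0, -7], "yaw": 0},
    {"offset": [-1, 0, -9], "yaw": 0},
    {"offset": [0, 0, -10], "yaw": 0},
    {"offset": [3, 0, -10], "yaw": 0},
    {"offset": [6, 0, -10], "yaw": 0},
    {"offset": [7.7, 0, -10], "yaw": 0},
  ],
)

```text
clock: 16.5
tcp_pos: [0.4678, 0.0495, 0.0481]
orientation: [0.703, 0.068, 0.704, -0.068]
wrist_force: [-0.2, -0.6, 0.1]
finger_gap: 0.034
```

```bash
python3 look.py 10
```

```text
t 16.5 tcp tray mm [-114.2   -0.2   48.1] az -11.05 f tray [-0.04 -0.61  0.13] gap 34.0 tilt [-0.001  0.    -1.   ] j [-0.07  0.26 -0.51  0.8  -0.    0.13]
rect tray ((23.676513671875, 0.8851776123046875), (110.98908996582031, 106.11109924316406), 0.6559426784515381) z 0.09957589434397951 715
rect tray ((71.4875259399414, -24.101566314697266), (24.584199905395508, 11.912582397460938), 60.402565002441406) z 0.09909556945033504 23
```

View pics/t10.png

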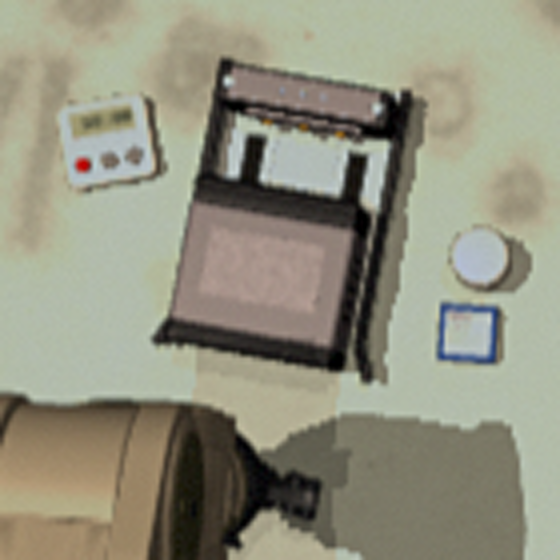

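View pics/s10.png

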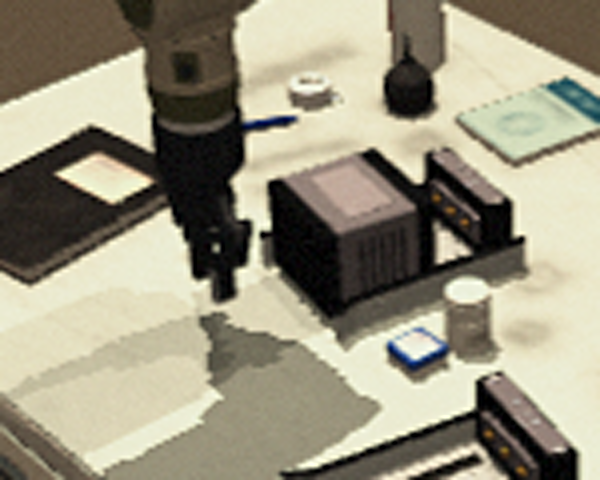

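Top view: the pack lies square, centre x about 24 mm, y about 1 mm, foot at about −32; bystanders unmoved. Now push on from behind the foot.

>>> servo_tool(
  increments=[
    {"offset": [0, 0, 1], "yaw": 0},
    {"offset": [0, 0, 2.2], "yaw": 0},
    {"offset": [0, 0, 3.5], "yaw": 0},
    {"offset": [0, 0, 4.7], "yaw": 0},
    {"offset": [0, 0, 5.5], "yaw": 0},
    {"offset": [0, 0, 6.0], "yaw": 0},
    {"offset": [0, 0, 6.3], "yaw": 0},
    {"offset": [0, 0, 6.5], "yaw": 0},
  ],
)

```text
clock: 17.4
tcp_pos: [0.5332, 0.0368, 0.049]
orientation: [0.704, 0.068, 0.704, -0.068]
wrist_force: [-0.8, -0.7, 0.3]
finger_gap: 0.0341
```

>>> servo_tool(
  increments=[
    {"offset": [0, 0, 0.2], "yaw": 0},
    {"offset": [0, 0, 0.4], "yaw": 0},
    {"offset": [0, 0, 0.6], "yaw": 0},
    {"offset": [0, 0, 0.8], "yaw": 0},
    {"offset": [0, 0, 1.0], "yaw": 0},
    {"offset": [0, 0, 1.2], "yaw": 0},
    {"offset": [0, 0, 1.4], "yaw": 0},
    {"offset": [0, 0, 1.6], "yaw": 0},
  ],
)

```text
clock: 18.2
tcp_pos: [0.5492, 0.0337, 0.049]
orientation: [0.704, 0.068, 0.704, -0.068]
wrist_force: [-1.7, 1.1, -0.3]
finger_gap: 0.0341
```

```bash
python3 look.py 11;python3 -c "
import edge;edge.run(.098,(0,130))"
```

```text
t 18.2 tcp tray mm [-31.3  -0.2  49. ] az -11.07 f tray [-1.91  0.79 -0.28] gap 34.1 tilt [-0. -0. -1.] j [-0.08  0.39 -0.32  0.87 -0.    0.11]
rect tray ((30.455162048339844, 0.23638916015625), (105.7911605834961, 92.35334014892578), 89.0916519165039) z 0.099664764386027 460
rect tray ((85.21429443359375, 15.039405822753906), (17.283906936645508, 66.79973602294922), 0.7714365720748901) z 0.09940671008048607 73
front edges [np.float64(95.5), np.float64(94.0), np.float64(94.5), np.float64(95.5), np.float64(94.0), np.float64(94.5), np.float64(95.5), np.float64(96.5), np.float64(94.5), np.float64(95.5)]
top plane slope x,y [-3.20282478e-02 -7.41138020e-04  1.03159099e+02]
```

View pics/s11.png

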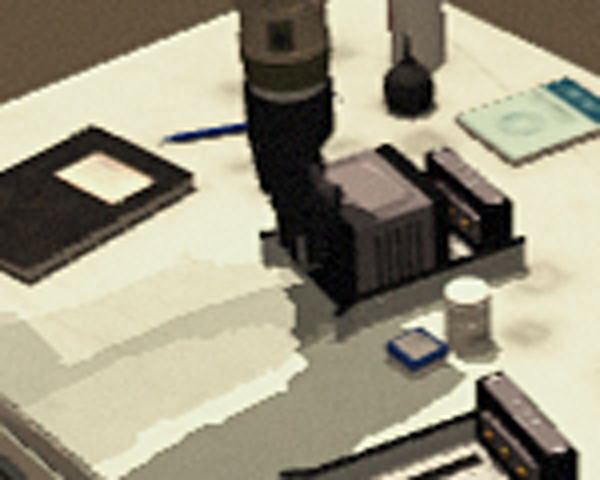

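Scene crop: hand against the foot, pack sliding square; its front edge is at about 95 mm and the pins are about 30 mm ahead. Continue.

>>> servo_tool(
  increments=[
    {"offset": [0, 0, 0.3], "yaw": 0},
    {"offset": [0, 0, 0.6], "yaw": 0},
    {"offset": [0, 0, 0.9], "yaw": 0},
    {"offset": [0, 0, 1.2], "yaw": 0},
    {"offset": [0, 0, 1.5], "yaw": 0},
    {"offset": [0, 0, 1.8], "yaw": 0},
    {"offset": [0, 0, 2.0], "yaw": 0},
    {"offset": [0, 0, 2.2], "yaw": 0},
  ],
)

```text
clock: 19.15
tcp_pos: [0.5708, 0.0295, 0.049]
orientation: [0.704, 0.068, 0.704, -0.068]
wrist_force: [-2.6, 0.5, 1.2]
finger_gap: 0.0339
```

```bash
python3 mv.py;python3 -c "
import edge;edge.run(.098,(0,130))"
```

```text
t 19.15 tcp tray mm [-9.3 -0.2 49. ] az -11.07 f tray [-2.67  0.03  1.15] gap 33.9 tilt [-0. -0. -1.] j [-0.09  0.42 -0.26  0.89 -0.    0.1 ]
front edges [np.float64(119.5), np.float64(117.0), np.float64(116.0), np.float64(116.5), np.float64(117.5), np.float64(116.0), np.float64(116.5), np.float64(117.5), np.float64(116.0), np.float64(116.5)]
top plane slope x,y [-5.22280846e-02  7.07987273e-03  1.05484848e+02]
```

>>> servo_tool(
  increments=[
    {"offset": [0, 0, 0.1], "yaw": 0},
    {"offset": [0, 0, 0.2], "yaw": 0},
    {"offset": [0, 0, 0.3], "yaw": 0},
    {"offset": [0, 0, 0.4], "yaw": 0},
    {"offset": [0, 0, 0.48], "yaw": 0},
    {"offset": [0, 0, 0.56], "yaw": 0},
    {"offset": [0, 0, 0.6], "yaw": 0},
    {"offset": [0, 0, 0.6], "yaw": 0},
  ],
)

```text
clock: 20.0
tcp_pos: [0.5766, 0.0283, 0.0491]
orientation: [0.704, 0.068, 0.704, -0.068]
wrist_force: [-1.5, 0.4, -0.1]
finger_gap: 0.0343
```

```bash
python3 mv.py
```

```text
t 20.0 tcp tray mm [-3.3 -0.2 49.1] az -11.07 f tray [-1.52  0.12 -0.08] gap 34.3 tilt [ 0. -0. -1.] j [-0.09  0.43 -0.24  0.89 -0.    0.1 ]
```

>>> servo_tool(
  increments=[
    {"offset": [0, 0, 0.05], "yaw": 0},
    {"offset": [0, 0, 0.1], "yaw": 0},
    {"offset": [0, 0, 0.15], "yaw": 0},
    {"offset": [0, 0, 0.2], "yaw": 0},
    {"offset": [0, 0, 0.25], "yaw": 0},
    {"offset": [0, 0, 0.3], "yaw": 0},
    {"offset": [0, 0, 0.3], "yaw": 0},
    {"offset": [0, 0, 0.3], "yaw": 0},
  ],
)

```text
clock: 20.8
tcp_pos: [0.579, 0.0279, 0.049]
orientation: [0.704, 0.068, 0.704, -0.068]
wrist_force: [-4.2, 1.7, 0.7]
finger_gap: 0.0343
```

```bash
python3 mv.py; python3 look.py 12;python3 -c "
import edge;edge.run(.098,(0,130))"
```

```text
t 20.8 tcp tray mm [-0.9 -0.2 49. ] az -11.06 f tray [-4.42  0.86  0.67] gap 34.3 tilt [-0.001  0.    -1.   ] j [-0.09  0.44 -0.24  0.9  -0.    0.1 ]
t 20.8 tcp tray mm [-0.9 -0.2 49. ] az -11.06 f tray [-4.42  0.86  0.67] gap 34.3 tilt [-0.001  0.    -1.   ] j [-0.09  0.44 -0.24  0.9  -0.    0.1 ]
rect tray ((61.38417434692383, -27.019275665283203), (106.42626190185547, 64.09230041503906), 31.0882625579834) z 0.09976725797114727 337
rect tray ((-7.859797477722168, -41.28669357299805), (7.540075778961182, 4.530528545379639), 7.0973734855651855) z 0.104750533544552 7
front edges [np.float64(124.5), np.float64(125.5), np.float64(124.0), np.float64(124.5), np.float64(125.5), np.float64(123.5), np.float64(124.5), np.float64(125.5), np.float64(124.0), np.float64(124.5)]
top plane slope x,y [-3.86830688e-02  3.29741718e-03  1.04754852e+02]
```

View pics/t12.png

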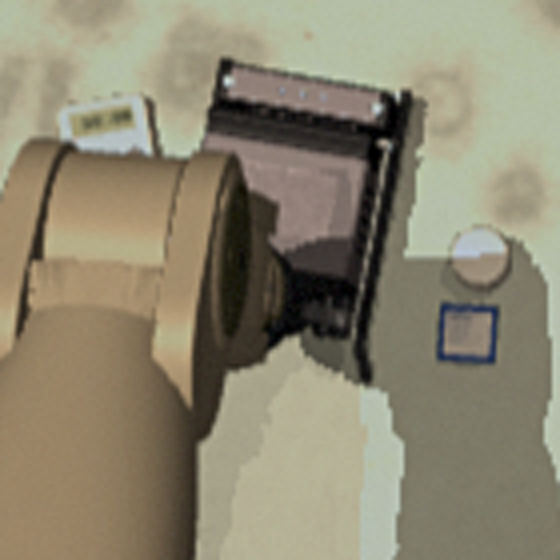

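View pics/s12.png

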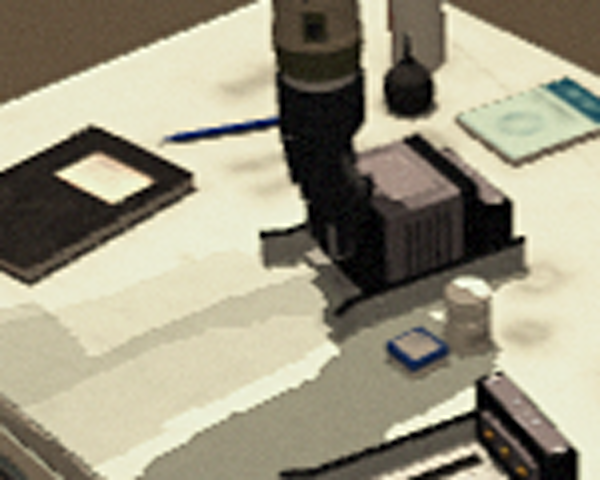

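Force has risen to 4.4 N: pin contact, front edge at about 124.5. Press on in half-millimetres.

>>> servo_tool(
  increments=[
    {"offset": [0, 0, 0.09], "yaw": 0},
    {"offset": [0, 0, 0.12], "yaw": 0},
    {"offset": [0, 0, 0.15], "yaw": 0},
    {"offset": [0, 0, 0.18], "yaw": 0},
    {"offset": [0, 0, 0.2], "yaw": 0},
    {"offset": [0, 0, 0.22], "yaw": 0},
    {"offset": [0, 0, 0.22], "yaw": 0},
    {"offset": [0, 0, 0.22], "yaw": 0},
  ],
)

```text
clock: 21.75
tcp_pos: [0.5804, 0.0276, 0.0488]
orientation: [0.703, 0.068, 0.705, -0.068]
wrist_force: [-6.1, 2.4, 2.6]
finger_gap: 0.0341
```

```bash
python3 mv.py
```

```text
t 21.75 tcp tray mm [ 0.5 -0.2 48.8] az -11.06 f tray [-6.48  1.14  2.58] gap 34.1 tilt [-0.002  0.    -1.   ] j [-0.09  0.44 -0.23  0.9   0.    0.1 ]
```

>>> servo_tool(
  increments=[
    {"offset": [0, 0, 0.03], "yaw": 0},
    {"offset": [0, 0, 0.06], "yaw": 0},
    {"offset": [0, 0, 0.08], "yaw": 0},
    {"offset": [0, 0, 0.1], "yaw": 0},
    {"offset": [0, 0, 0.1], "yaw": 0},
    {"offset": [0, 0, 0.1], "yaw": 0},
    {"offset": [0, 0, 0.1], "yaw": 0},
    {"offset": [0, 0, 0.1], "yaw": 0},
  ],
)

```text
clock: 22.55
tcp_pos: [0.5811, 0.0275, 0.0488]
orientation: [0.703, 0.068, 0.705, -0.068]
wrist_force: [-7.5, 1.5, 3.0]
finger_gap: 0.0337
```

```bash
python3 mv.py;python3 -c "
import edge;edge.run(.098,(0,130))"
```

```text
t 22.55 tcp tray mm [ 1.3 -0.2 48.8] az -11.06 f tray [-7.63  0.06  3.03] gap 33.7 tilt [-0.003  0.    -1.   ] j [-0.09  0.44 -0.23  0.9   0.    0.1 ]
front edges [np.float64(127.5), np.float64(128.0), np.float64(126.5), np.float64(127.5), np.float64(128.0), np.float64(126.5), np.float64(127.5), np.float64(127.0), np.float64(126.5), np.float64(127.5)]
top plane slope x,y [-4.96281194e-02  1.14617529e-02  1.05820128e+02]
```

Retreat slowly and see whether the catch holds it.

>>> servo_tool(
  increments=[
    {"offset": [0, 0, -0.2], "yaw": 0},
    {"offset": [0, 0, -0.4], "yaw": 0},
    {"offset": [0, 0, -0.7], "yaw": 0},
    {"offset": [0, 0, -1.5], "yaw": 0},
    {"offset": [0, 0, -4], "yaw": 0},
    {"offset": [0, 0, -7], "yaw": 0},
    {"offset": [0, 0, -10], "yaw": 0},
    {"offset": [0, 0, -11], "yaw": 0},
  ],
)

```text
clock: 23.4
tcp_pos: [0.471, 0.0489, 0.0488]
orientation: [0.703, 0.068, 0.705, -0.068]
wrist_force: [-0.6, -0.2, -0.4]
finger_gap: 0.0344
```

```bash
python3 -c "
import edge;edge.run(.098,(0,130))"; python3 look.py 13; python3 - <<'E'
from workcell import env
from h import *
p,d=env.read_camera("wrist");cv2.imwrite("pics/w13.png",p[:,:,::-1])
E
```

```text
front edges [np.float64(124.5), np.float64(125.5), np.float64(126.5), np.float64(124.5), np.float64(125.5), np.float64(126.5), np.float64(124.5), np.float64(125.5), np.float64(126.5), np.float64(124.5)]
top plane slope x,y [2.21080654e-03 6.61462788e-03 1.01190940e+02]
t 23.45 tcp tray mm [-1.109e+02 -1.000e-01  4.890e+01] az -11.02 f tray [-2.56 -0.08 -0.33] gap 34.2 tilt [-0.002  0.    -1.   ] j [-0.07  0.26 -0.51  0.81 -0.    0.13]
rect tray ((57.64976501464844, 1.272308349609375), (106.458251953125, 85.12618255615234), 89.1969223022461) z 0.09971347544620524 642
rect tray ((21.558631896972656, -43.919578552246094), (13.036612510681152, 9.848766326904297), 85.82304382324219) z 0.09975139377703957 14
```

View pics/t13.png

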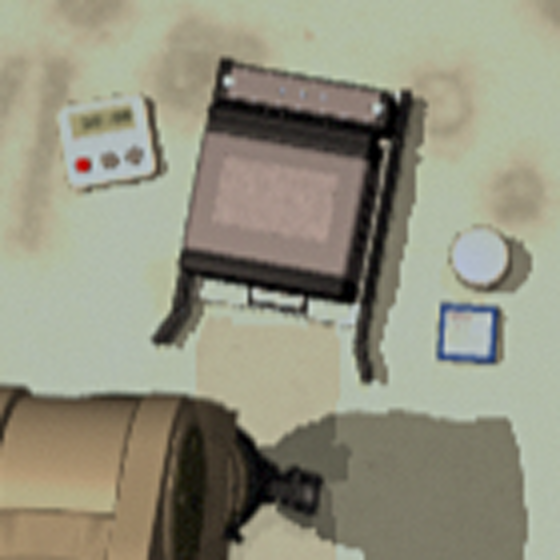

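View pics/s13.png

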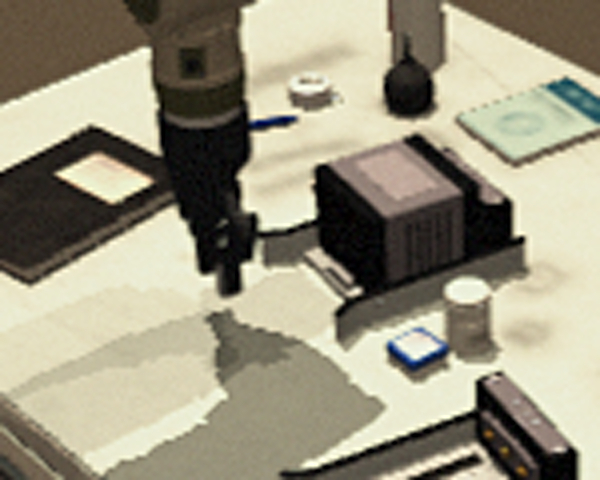

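View pics/w13.png

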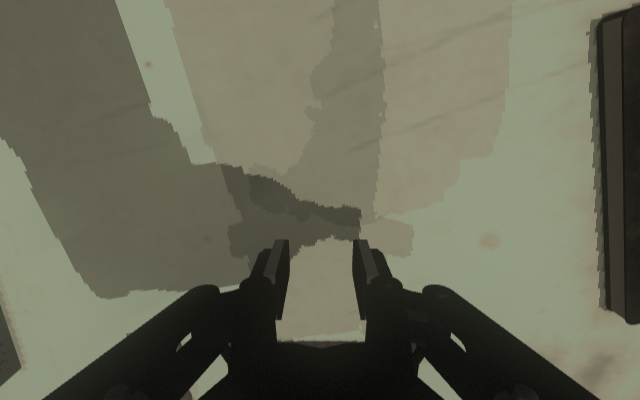

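```bash
python3 - <<'E'
from workcell import env
from h import *
import mv
for n,(v0,v1,u0,u1) in (("top",(180,215,230,290)),("scene",(165,215,265,310))):
    p,d=env.read_camera(n);m=env.camera_model(n);C=cloud(m,d)
    cv2.imwrite(f"pics/{n}14.png",cv2.resize(p[v0:v1,u0:u1,::-1],None,fx=12,fy=12,interpolation=cv2.INTER_CUBIC)[:600,:800])
    R=C[v0:v1,u0:u1];t=np.einsum('ijk,lk->ijl',R[...,:2]-mv.O,np.array([mv.ux,mv.uy]))*1e3;z=R[...,2]*1e3
    for nm,yr in (("catch",(-14,14)),("left",(25,50)),("right",(-50,-25))):
        for x0 in range(-8,24,2):
            k=(t[...,0]>=x0)&(t[...,0]<x0+2)&(t[...,1]>yr[0])&(t[...,1]<yr[1])&(z<60)
            if k.sum()>2: print(n,nm,x0,k.sum(),np.round(np.percentile(z[k],[20,50,80]),1))
E
```

```text
top catch -8 8 [-2.6  0.   2.7]
top catch -6 7 [0.2 0.4 2. ]
top catch -4 8 [-0.8  1.1  2.9]
top catch -2 7 [-0.8  0.3  1.1]
top catch 0 8 [ 4.7  9.9 11.2]
top catch 2 7 [3.6 5.1 6.1]
top catch 4 8 [0.1 0.9 3.5]
top catch 6 8 [13.3 15.6 18. ]
top catch 8 8 [14.9 16.3 18.5]
top catch 10 7 [14.8 16.4 18.7]
top catch 12 6 [13.3 13.9 15.1]
top catch 14 8 [17.9 30.6 45.5]
top left -8 5 [-0.7  1.3  2.7]
top left -6 7 [-1.7 -0.5  1.8]
top left -4 7 [-1.7  2.4  3.1]
top left -2 6 [-1.4  0.7  1.4]
top left 0 5 [1.7 5.4 8.7]
top left 2 8 [ 8.9 10.2 12. ]
top left 4 7 [ 7.4  9.4 12.2]
top left 6 5 [ 8.1  9.  10.6]
top left 8 7 [ 9.1 10.9 12.2]
top left 10 7 [5.8 7.3 9. ]
top left 12 6 [ 6.8 12.5 13.2]
top left 14 7 [14.2 34.7 41. ]
top right -8 6 [-1.9 -1.   1.3]
top right -6 6 [-0.5  1.1  2.1]
top right -4 7 [-0.5  1.3  3.8]
top right -2 7 [0.2 2.7 5.1]
top right 0 7 [6.2 7.1 9.2]
top right 2 7 [10.  10.3 13.1]
top right 4 6 [ 6.5  9.5 13.2]
top right 6 6 [ 8.3  9.6 11.2]
top right 8 6 [ 7.8  9.6 12.2]
top right 10 6 [ 8.1 11.3 13.4]
top right 12 8 [ 8.6 10.3 13.7]
top right 14 8 [25.6 37.5 42.8]
scene catch -6 3 [-2.2 -2.1 -1.2]
scene catch -2 3 [-0.8  1.6  7.9]
scene catch 0 7 [0.6 4.6 7.8]
scene catch 4 7 [ 8.3 14.4 16.7]
scene catch 6 6 [ 2.9  8.2 17.8]
scene catch 10 4 [13.7 17.1 32.1]
scene catch 12 17 [22.1 36.8 49.2]
scene catch 14 16 [24.9 30.6 42.5]
scene catch 16 5 [28.  35.9 44.8]
scene left -2 4 [-2.4 -0.1  3.1]
scene left 0 6 [ 2.8  4.7 11.4]
scene left 2 4 [0.4 4.4 7. ]
scene left 4 3 [4.2 7.8 9. ]
scene left 6 4 [ 9.4 10.6 12.6]
scene left 12 15 [20.7 30.7 46. ]
scene left 14 17 [13.8 32.5 45.6]
scene left 16 6 [50.2 54.9 57.8]
scene right 10 3 [17.8 28.9 35.3]
scene right 12 14 [21.5 41.8 52.3]
scene right 14 16 [31.7 41.6 51.7]
scene right 16 4 [45.2 54.4 56.8]
```

View pics/top14.png

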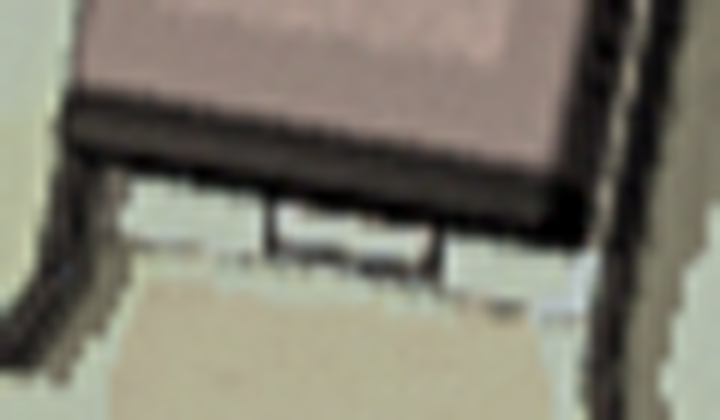

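View pics/scene14.png

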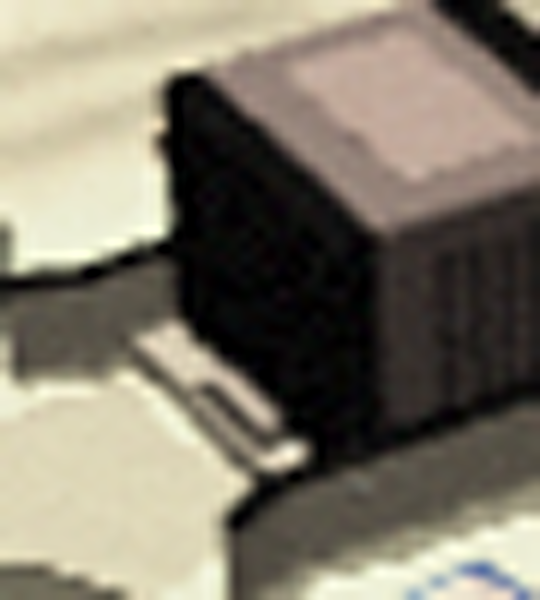

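The catch reads 16 to 17 mm high, against a 10 mm floor, directly behind the foot: it is up. The pack's front edge came back about 2 mm when released and sits at about 125 mm, so the centre is about 69.5 mm. The hand is clear.

```bash
python3 -c "
from workcell import env
print(env.hand_in())"
```

```text
the job is handed in; nothing more can be done
None
```

The pack is on its side in the left-most tray with the spring catch up behind its foot. I handed the job in at about 24 s, and no verdict was reported.

**What I did:** I slid the pack squarely into the mouth until its foot stood against the step (centre x about −44 mm, y about +1.5 mm). I then tipped it over by following the rising near face along its arc, and pushed it along the tray onto the pins. The pushes mostly read 1 to 5 N at the wrist.

**Last checks:**
- **Position:** the pack's centre is about 69.5 mm behind the step and about 1 mm off the middle line. It is square and flat, with a measured slope below 0.5 degrees.
- **Catch:** it measures 16 to 17 mm above the bench against a 10 mm floor, directly behind the foot.
- **Bystanders:** the timer, objective canister and cover-glass box look unmoved in the pictures.
- **Hand:** it is about 10 cm clear of the pack.

**What disagreed or stayed uncertain:**
- **Sliding contact:** the hand's contact point was about 5 mm farther forward than the pad width suggested. The last slide was therefore a high push that tilted the pack about 3 degrees; I backed off and it settled upright.
- **Tipping force:** the first tipping push reached about 11 N because friction dragged the rising face down. After that I moved forward and up together.
- **Pins:** how far they are pressed could only be inferred. Contact came at a front edge of about 123 to 124 mm, the pack was pushed to about 127 mm, and it rests at about 125 mm.

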